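# Finish the alternating pile of corner brackets

## Task

Pile the two loose large L-shaped corner brackets (not the T-shaped, straight or small ones) on the one that already lies on the wooden riser, one on top of the other in either order, long leg squarely over long leg. Turn each one end for end (half a turn, flat side down) against the one beneath it, so that the feet jut out to alternate sides and alternate ends and the pile stays balanced. Leave the first bracket where it lies.

Things in the scene. Friction and masses are not known exactly. Their poses are not given: they have to be found in the camera images.
- riser: Fixed light wooden block on the bench, 150 mm long (its x axis), 44 mm wide, 30 mm high; origin under its centre. The pile stands on it, long legs along its length.
- bracket_base: Flat aluminium L, 12 mm thick, about 0.22 kg: long leg 130 x 40 mm, at one end a 40 mm wide foot jutting 40 mm sideways. Origin: underside, centre of the 40 x 40 corner square. x along the leg towards the corner: leg spans x -110..20, y -20..20 (middle x -45); foot x -20..20, y 20..60; z up. First of the pile: lies loose on the riser, underside 30 mm above the bench.
- bracket_a: Flat aluminium L, 12 mm thick, about 0.22 kg: long leg 130 x 40 mm, at one end a 40 mm wide foot jutting 40 mm sideways. Origin: underside, centre of the 40 x 40 corner square. x along the leg towards the corner: leg spans x -110..20, y -20..20 (middle x -45); foot x -20..20, y 20..60; z up. Loose, flat on the bench beside the riser. Correctly piled, its origin is at (-90, 0, 12) mm in the lower bracket's axes.
- bracket_b: Identical to bracket_a in size, shape and axes; also loose and flat on the bench beside the riser. A T-shaped plate, a straight plate and a much smaller (60 mm) L of the same material lie about too: not these.
Things that resemble listed ones, but are neither listed nor needed, are in the scene too. Leave any purple look-alike of the bracket_a alone.

How it is judged (in metres and radians):
On the way:
1. One loose bracket lies flat on the first bracket, turned end for end against it (((angle between the x axis of bracket_a and the x axis of bracket_base, either way round below 0.2 rad and z of bracket_a in the frame of bracket_base between 0.008 and 0.016 m and x of bracket_a in the frame of bracket_base between -0.11 and -0.07 m and y of bracket_a in the frame of bracket_base between -0.018 and 0.018 m and x of bracket_base in the frame of bracket_a between -0.11 and -0.07 m and y of bracket_base in the frame of bracket_a between -0.018 and 0.018 m and angle between each of bracket_a, bracket_base's own z axis and vertical below 0.08 rad and linear speed of bracket_a below 0.03 m/s and distance of bracket_base from where it was at the start of the episode below 0.025 m) or (angle between the x axis of bracket_b and the x axis of bracket_base, either way round below 0.2 rad and z of bracket_b in the frame of bracket_base between 0.008 and 0.016 m and x of bracket_b in the frame of bracket_base between -0.11 and -0.07 m and y of bracket_b in the frame of bracket_base between -0.018 and 0.018 m and x of bracket_base in the frame of bracket_b between -0.11 and -0.07 m and y of bracket_base in the frame of bracket_b between -0.018 and 0.018 m and angle between each of bracket_b, bracket_base's own z axis and vertical below 0.08 rad and linear speed of bracket_b below 0.03 m/s and distance of bracket_base from where it was at the start of the episode below 0.025 m))), for 0.2 s.
At the end, for the whole second after the job is handed in: All three large L brackets lie flat and at rest in one pile on the riser, each turned half a turn (within 11 degrees) against the one under it, its corner over the far end of the lower leg within 20 mm lengthwise and 18 mm sideways; the first is level and within 25 mm of its start (((distance of bracket_base from where it was at the start of the episode below 0.025 m and angle between bracket_base's own z axis and vertical below 0.08 rad and (angle between the x axis of bracket_a and the x axis of bracket_base, either way round below 0.2 rad and z of bracket_a in the frame of bracket_base between 0.008 and 0.016 m and x of bracket_a in the frame of bracket_base between -0.11 and -0.07 m and y of bracket_a in the frame of bracket_base between -0.018 and 0.018 m and x of bracket_base in the frame of bracket_a between -0.11 and -0.07 m and y of bracket_base in the frame of bracket_a between -0.018 and 0.018 m and angle between bracket_a's own z axis and vertical below 0.08 rad and linear speed of bracket_a below 0.03 m/s) and (angle between the x axis of bracket_b and the x axis of bracket_a, either way round below 0.2 rad and z of bracket_b in the frame of bracket_a between 0.008 and 0.016 m and x of bracket_b in the frame of bracket_a between -0.11 and -0.07 m and y of bracket_b in the frame of bracket_a between -0.018 and 0.018 m and x of bracket_a in the frame of bracket_b between -0.11 and -0.07 m and y of bracket_a in the frame of bracket_b between -0.018 and 0.018 m and angle between bracket_b's own z axis and vertical below 0.08 rad and linear speed of bracket_b below 0.03 m/s)) or (distance of bracket_base from where it was at the start of the episode below 0.025 m and angle between bracket_base's own z axis and vertical below 0.08 rad and (angle between the x axis of bracket_b and the x axis of bracket_base, either way round below 0.2 rad and z of bracket_b in the frame of bracket_base between 0.008 and 0.016 m and x of bracket_b in the frame of bracket_base between -0.11 and -0.07 m and y of bracket_b in the frame of bracket_base between -0.018 and 0.018 m and x of bracket_base in the frame of bracket_b between -0.11 and -0.07 m and y of bracket_base in the frame of bracket_b between -0.018 and 0.018 m and angle between bracket_b's own z axis and vertical below 0.08 rad and linear speed of bracket_b below 0.03 m/s) and (angle between the x axis of bracket_a and the x axis of bracket_b, either way round below 0.2 rad and z of bracket_a in the frame of bracket_b between 0.008 and 0.016 m and x of bracket_a in the frame of bracket_b between -0.11 and -0.07 m and y of bracket_a in the frame of bracket_b between -0.018 and 0.018 m and x of bracket_b in the frame of bracket_a between -0.11 and -0.07 m and y of bracket_b in the frame of bracket_a between -0.018 and 0.018 m and angle between bracket_a's own z axis and vertical below 0.08 rad and linear speed of bracket_a below 0.03 m/s)))); the robot touches nothing.
It also fails if it takes over 61 s, if anything falls off the work surface, if the arm or the gripper's body presses on something with over 40 N, if the wrist force passes 120 N, or if a joint passes its speed limit or range.

## Robot

A 6-joint arm with a two-finger parallel gripper is mounted at the origin on the work surface. World frame = base frame: x ahead of the robot, y to its left, z up, the work surface at z = 0. Lengths are in mm, angles in rad, forces in N, time in s.
With the tool pointing down it reaches from about 275 to 750 mm from the base axis. Payload 10.2 kg.
Tool frame: the origin (TCP) lies at the very end of the fingers, on their centre line; the grasp point (between the pads) lies 19 mm behind it; y points along the fingers, x is the direction in which the jaws open and shut, and the axes are right-handed (so a half turn about y gives the same grasp; the last joint's range is limited). The gripper opens to 85 mm and grips with 20 to 120 N. Pads are 22 mm wide; open, the fingers measure 114 mm over their backs; the gripper's body (76 mm by 85 mm) begins 54 mm behind the grasp point. The pads swing forward as they close: fully open they stand 13 mm farther back than shut.
Start: joints at [0.88, 0.313, 1.498, -0, 1.331, -0.223], TCP at [236.748, 468.595, 231.294] pointing down, gripper open.
Joint ranges: [-2.94, 2.94], [-0.97, 2.17], [0.19, 2.56], [-1.23, 4.37], [0.02, 3.11], [-2.88, 2.88]. Speed limits (rad/s): [2.39, 2.39, 3.01, 3.14, 3.14, 3.14].

## Interface

Orientations are given as a unit quaternion [w, x, y, z].
In Python, from rig import telemetry, imaging, ctrl gives the robot as it stands.
- The arm moves only by the shell command python3 -m handwheel 'ROWS' [FORCE]. ROWS is JSON, a list of rows, each an object with "delta_pos": the shift along the tool's x, y, z in cm, a list of three; "twist": the turn, a rotation vector about the tool's x, y, z in rad, a list of three; "jaw": the opening, from 0 (shut) to 1 (fully open). A call has exactly 10 rows; each row is the pose to reach, as a shift and turn from the pose commanded when the call began, along the tool's axes at that moment; what a row does not reach only later rows make up. A row lasts 1/12 s, in which the tool goes at most 41.7 mm and 7.16 degrees, less where a joint would pass 70% of its speed; a pose out of reach is approached as far as the arm can. A call with a gripper value outside its range is refused whole. The fingers move at their own pace and stop on an object; FORCE is the grip in N (left out, the last holds). Time passes only in rows, so rows that repeat a pose let the fingers close, or fill a call up. It gives the time, the measured TCP pose, the force and the opening at its end, in the units of the state.
- telemetry.sense(): the state, without advancing time (a new reading comes with each control period).
- imaging.capture(name): name is "scene" or "top" or "wrist"; returns a dict with "frame" (420x560x3 uint8, red, green, blue), "z_map" (420x560 float32, mm along the optical axis (not along the pixel's ray), 0 where there is no reading), "fx", "fy", "cx", "cy" (pixels), "rvec" (rotation vector, rad) and "tvec" (3), from world to camera coordinates, as OpenCV has them. Camera axes: x right, y down, z forward; pixel columns grow to the right and rows downward; lengths in mm; the calibration is good to about 2 mm. A picture is of the moment at which its call begins.
- ctrl.finish_job(): hands the job in, once; it reports no verdict.
The state is a dict: "time_s": time; "joints": joint angles; "dq": joint speeds; "tau": joint torques, N m; "eef_pos": TCP position; "ee_rot": TCP orientation; "force": force on the tool from outside, world axes, zero at the start; "wrist_torque": the same for the moment, N m; "grip_width": opening from 0.0 (shut) to 1.0 (fully open).
Only numpy, scipy, OpenCV 4.12 (cv2) and the standard library are available. Lean on these libraries where they do the work, as an engineer would, in place of code of your own. Each camera call takes 0.05 s, during which the arm holds its last target.

## Working session

There is one attempt and no reset: what is moved stays moved. The work goes in short steps, Python scripts to look and compute and a shell command to move; the robot and the scene stay as the last step left them, time stands still between calls to the robot, and variables do not carry over. Pictures are saved under pics/ and viewed, and the job is handed in when it is done.

```bash
mkdir -p pics
python3 - <<'E'
from rig import telemetry, imaging
import cv2,numpy as np
print(telemetry.sense())
for n in ("top","scene"):
    c=imaging.capture(n); np.savez(f"pics/{n}0.npz",**c)
    cv2.imwrite(f"pics/{n}0.png",c["frame"][:,:,::-1]); print(n,{k:c[k] for k in("fx","fy","cx","cy","rvec","tvec")})
E
```

```text
{'time_s': 0.0, 'joints': array([ 8.79580635e-01,  3.13464207e-01,  1.49844856e+00,  4.80396247e-07,
        1.33099715e+00, -2.23397257e-01]), 'dq': array([ 3.40202945e-04,  8.63937646e-05, -1.57785416e-04, -1.77377618e-05,
        1.12087984e-03,  2.01926015e-03]), 'tau': array([ 1.52182333e-04, -4.12252772e+01, -2.59751880e+01, -1.68426350e-04,
        3.95067211e-03,  1.95591878e-05]), 'eef_pos': array([236.58298392, 468.38058858, 230.72348558]), 'ee_rot': array([-0.60212487,  0.6024247 ,  0.3700518 , -0.37093367]), 'force': array([ 0.60854831, -0.66590908,  0.06772253]), 'wrist_torque': array([-0.03324408, -0.01045253,  0.04115747]), 'grip_width': 0.9967375340665785}
top {'fx': 410.14629378221895, 'fy': 410.14629378221895, 'cx': 271.1992116192058, 'cy': 202.0073808546268, 'rvec': array([ 2.19180071, -2.15811459,  0.05433536]), 'tvec': array([ 40.56748194, 444.67540435, 911.8477459 ])}
scene {'fx': 478.5635268640797, 'fy': 478.5635268640797, 'cx': 281.04387345416524, 'cy': 208.56949477331221, 'rvec': array([ 1.35275143,  2.45968233, -0.69730925]), 'tvec': array([ 197.02173738, -304.34788478, 1340.10026522])}
```

View pics/top0.png

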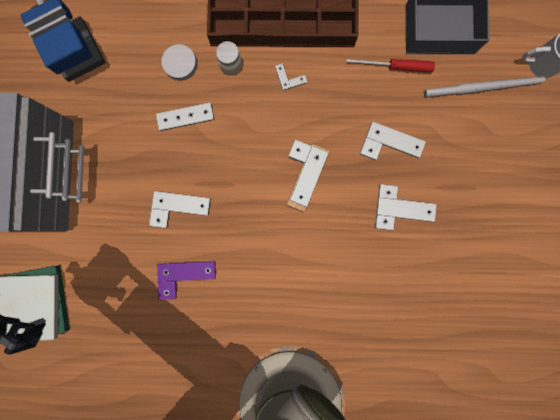

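View pics/scene0.png

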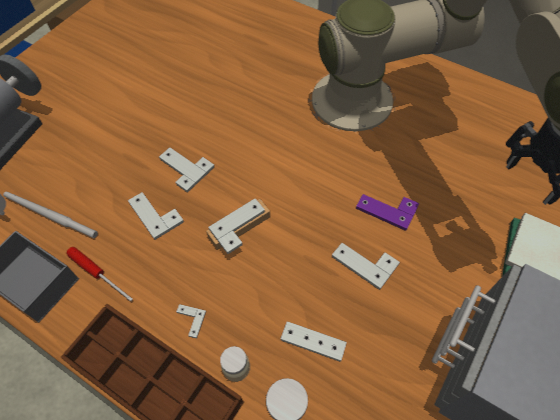

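```bash
cat > h.py <<'E'
import numpy as np,cv2
from scipy.optimize import minimize
from scipy.spatial.transform import Rotation as Ro
def H(c,z,x0,y1,s):
    # world (x,y,z) -> rectified px: col=(y1-y)*s,row=(x1-x)*s ; returns warp matrix img->rect
    R=cv2.Rodrigues(np.array(c["rvec"]))[0];t=np.array(c["tvec"]);K=np.array([[c["fx"],0,c["cx"]],[0,c["fy"],c["cy"]],[0,0,1]])
    P=K@np.c_[R[:,0],R[:,1],R[:,2]*z+t]   # from (x,y,1)
    A=np.array([[0,-1/s,x0],[-1/s,0,y1],[0,0,1]]) # (col,row)->(x,y): x=x0-row/s,y=y1-col/s
    return P@A
def rect(c,z,x0,y1,w,h,s=2):
    return cv2.warpPerspective(c["frame"],H(c,z,x0,y1,s),(w*s,h*s),flags=cv2.INTER_LINEAR|cv2.WARP_INVERSE_MAP)
def proj(c,p):
    K=np.array([[c["fx"],0,c["cx"]],[0,c["fy"],c["cy"]],[0,0,1]])
    return cv2.projectPoints(np.float64(p).reshape(-1,1,3),np.float64(c["rvec"]),np.float64(c["tvec"]),K,None)[0][:,0]
def unproj(c,u,v,z):
    R=cv2.Rodrigues(np.array(c["rvec"]))[0];t=np.array(c["tvec"])
    d=R.T@np.array([(u-c["cx"])/c["fx"],(v-c["cy"])/c["fy"],1]);o=-R.T@t
    return o+d*(z-o[2])/d[2]
L=np.array([[20,-20],[20,60],[-20,60],[-20,20],[-110,20],[-110,-20]],float)
def place(q):
    a=q[2];R=np.array([[np.cos(a),-np.sin(a)],[np.sin(a),np.cos(a)]]);return L@R.T+q[:2]
def fit(c,mask,z,q0):
    """fit L top face (height z) to a mask in the picture; pixel XOR cost, antialiased by upsampling"""
    S=4; m=cv2.resize(mask.astype(np.float32),None,fx=S,fy=S,interpolation=cv2.INTER_LINEAR)
    pts=proj(c,np.c_[place(np.array(q0)),np.full(6,z)]); lo=(pts.min(0)-25).astype(int);hi=(pts.max(0)+25).astype(int);lo=np.maximum(lo,0)
    m=m[lo[1]*S:hi[1]*S,lo[0]*S:hi[0]*S]
    def cost(q):
        p=proj(c,np.c_[place(q),np.full(6,z)])
        p=((p+.5-lo)*S-.5)
        r=np.zeros(m.shape,np.float32);cv2.fillPoly(r,[np.round(p*16).astype(np.int32)],1,shift=4)
        return np.abs(r-m).sum()/S/S
    b=None
    for da in(-.3,0,.3):
        s0=np.array(q0)+[0,0,da]
        r=minimize(cost,s0,method="Nelder-Mead",options=dict(initial_simplex=s0+np.vstack([np.zeros(3),np.diag([12,12,.15])]),maxiter=400,xatol=.02,fatol=.05))
        if b is None or r.fun<b.fun:b=r
    return b.x,b.fun,mask[lo[1]:hi[1],lo[0]:hi[0]].sum()
def goal(p_xy=None,z=None,dyaw=0):
    """print delta in tool axes (cm) from present pose to world TCP xy,z and yaw change (world, ccw) -> twist"""
    from rig import telemetry
    s=telemetry.sense();R=Ro.from_quat(np.roll(s["ee_rot"],-1)).as_matrix();p=s["eef_pos"]
    d=np.array([p_xy[0],p_xy[1],z])-p
    print("t",round(s["time_s"],2),"pos",p.round(1),"toolx yaw deg",np.degrees(np.arctan2(R[1,0],R[0,0])).round(2),"tool y",R[:,1].round(3),"grip",round(s["grip_width"],3),"F",s["force"].round(1))
    print("delta cm",(R.T@d/10).round(3),"twist",(R.T@np.array([0,0,dyaw])).round(3))
E
python3 - <<'E'
from h import *
c=dict(np.load("pics/top0.npz"))
hsv=cv2.cvtColor(c["frame"],cv2.COLOR_RGB2HSV)
mask=((hsv[...,1]<70)&(hsv[...,2]>120)).astype(np.uint8)
mask=cv2.morphologyEx(mask,cv2.MORPH_CLOSE,np.ones((5,5)))
cv2.imwrite("pics/m.png",cv2.resize(mask[100:250,120:470]*255,None,fx=2,fy=2))
im=c["frame"].copy()
for n,z,cor,a in(("A",12,(160,203),1.65),("B",12,(377,133),1.3),("base",42,(317,155),-.4)):
    p=unproj(c,*cor,z);q,f,ar=fit(c,mask,z,[p[0],p[1],a])
    print(n,p.round(1),q.round(3),f,ar)
    cv2.polylines(im,[np.round(proj(c,np.c_[place(q),np.full(6,z)])*16).astype(int)],True,(255,0,0),1,shift=4)
    lg=place(q).mean(0); print("  depth",[round(float(c["z_map"][cor[1],cor[0]]),1)])
cv2.imwrite("pics/fit0.png",cv2.resize(im[100:250,130:450,::-1],None,fx=2.5,fy=2.5))
E
```

```text
A [438.3 301.7  12. ] [444.378 300.383   1.461] 62.537109375 1318
  depth [936.7]
B [ 606.2 -192.    12. ] [ 608.536 -191.805    1.218] 69.341796875 1327
  depth [939.1]
base [547.9 -52.8  42. ] [ 5.43194e+02 -5.17130e+01 -3.70000e-01] 66.068359375 1410
  depth [909.7]
```

View pics/fit0.png

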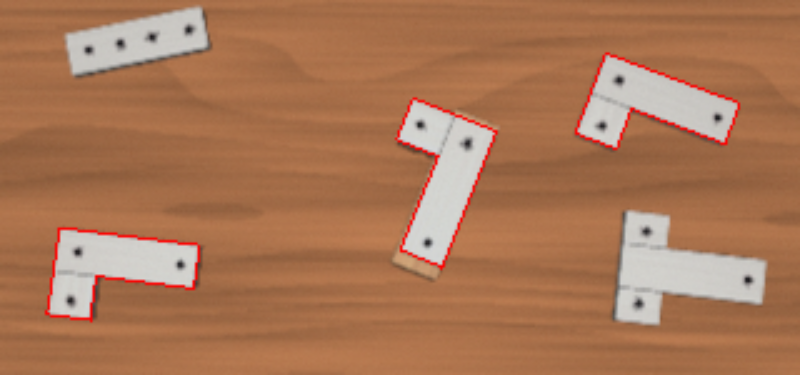

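Run:
```python
from h import *
goal((439.5,255.7),100,0)
```

```text
t 0.1 pos [236.6 468.4 230.8] toolx yaw deg 63.2 tool y [-0.001 -0.001 -1.   ] grip 1.0 F [-0.4  0.1  0.2]
delta cm [ -9.821  13.083 -27.706] twist [0. 0. 0.]
```

```bash
python3 -m handwheel '[{"delta_pos":[-9.8,13,-27.7],"twist":[0,1.213,0],"jaw":1},{"delta_pos":[-9.8,13,-27.7],"twist":[0,1.213,0],"jaw":1},{"delta_pos":[-9.8,13,-27.7],"twist":[0,1.213,0],"jaw":1},{"delta_pos":[-9.8,13,-27.7],"twist":[0,1.213,0],"jaw":1},{"delta_pos":[-9.8,13,-27.7],"twist":[0,1.213,0],"jaw":1},{"delta_pos":[-9.8,13,-27.7],"twist":[0,1.213,0],"jaw":1},{"delta_pos":[-9.8,13,-27.7],"twist":[0,1.213,0],"jaw":1},{"delta_pos":[-9.8,13,-27.7],"twist":[0,1.213,0],"jaw":1},{"delta_pos":[-9.8,13,-27.7],"twist":[0,1.213,0],"jaw":1},{"delta_pos":[-9.8,13,-27.7],"twist":[0,1.213,0],"jaw":1}]' 60
python3 - <<'E'
from h import *
from rig import imaging
goal((439.5,255.7),100,0)
c=imaging.capture("wrist");np.savez("pics/w1.npz",**c)
cv2.imwrite("pics/w1.png",c["frame"][:,:,::-1])
im=c["frame"].copy()
q=np.array([444.378,300.383,1.461])
cv2.polylines(im,[np.round(proj(c,np.c_[place(q),np.full(6,12.)])*16).astype(int)],True,(255,0,0),1,shift=4)
cv2.imwrite("pics/w1f.png",im[:,:,::-1])
E
```

```text
time_s: 0.93
eef_pos: [440.3, 254.7, 100.1]
ee_rot: [-0.706, 0.706, -0.043, 0.041]
force: [-0.4, 0.7, -0.1]
grip_width: 1.002
t 0.93 pos [440.3 254.7 100.1] toolx yaw deg -6.83 tool y [-0.002 -0.001 -1.   ] grip 1.002 F [-0.4  0.7 -0.1]
delta cm [-0.089  0.014  0.086] twist [0. 0. 0.]
```

View pics/w1f.png

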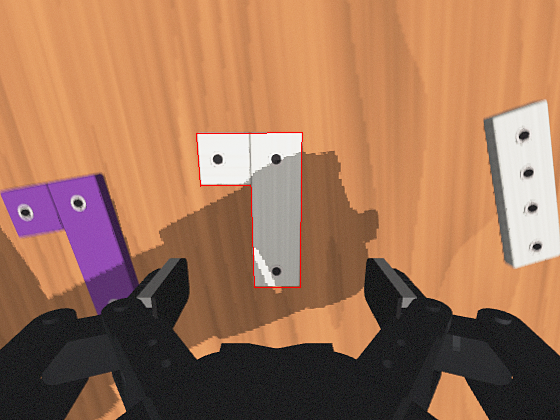

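```bash
python3 -m handwheel '[{"delta_pos":[-0.1,4,0.09],"twist":[0,0,0],"jaw":1},{"delta_pos":[-0.1,7,0.09],"twist":[0,0,0],"jaw":1},{"delta_pos":[-0.1,8.5,0.09],"twist":[0,0,0],"jaw":1},{"delta_pos":[-0.1,9.4,0.09],"twist":[0,0,0],"jaw":0.9},{"delta_pos":[-0.1,9.8,0.09],"twist":[0,0,0],"jaw":0.75},{"delta_pos":[-0.1,9.8,0.09],"twist":[0,0,0],"jaw":0.6},{"delta_pos":[-0.1,9.8,0.09],"twist":[0,0,0],"jaw":0.3},{"delta_pos":[-0.1,9.8,0.09],"twist":[0,0,0],"jaw":0.3},{"delta_pos":[-0.1,9.8,0.09],"twist":[0,0,0],"jaw":0.3},{"delta_pos":[-0.1,9.8,0.09],"twist":[0,0,0],"jaw":0.3}]' 60
python3 - <<'E'
from h import *
from rig import imaging
goal((439.5,255.7),2,0)
c=imaging.capture("wrist")
cv2.imwrite("pics/w2.png",c["frame"][:,:,::-1])
E
```

```text
time_s: 1.82
eef_pos: [439.7, 257.6, 4.7]
ee_rot: [0.706, -0.706, 0.038, -0.04]
force: [-1.4, -0.0, 8.4]
grip_width: 0.441
t 1.82 pos [439.7 257.6   4.7] toolx yaw deg -6.28 tool y [ 0.002  0.001 -1.   ] grip 0.441 F [-1.4 -0.   8.4]
delta cm [-0.     0.272 -0.189] twist [0. 0. 0.]
```

View pics/w2.png

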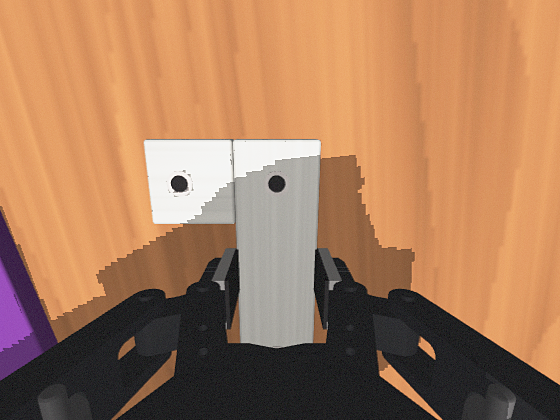

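```bash
python3 -m handwheel '[{"delta_pos":[0,0,0],"twist":[0,0,0],"jaw":0.6},{"delta_pos":[0,-0.2,0],"twist":[0,0,0],"jaw":0.6},{"delta_pos":[0,-0.55,0],"twist":[0,0,0],"jaw":0.6},{"delta_pos":[0,-0.55,0],"twist":[0,0,0],"jaw":0.6},{"delta_pos":[0,-0.55,0],"twist":[0,0,0],"jaw":0.5},{"delta_pos":[0,-0.55,0],"twist":[0,0,0],"jaw":0.2},{"delta_pos":[0,-0.55,0],"twist":[0,0,0],"jaw":0.2},{"delta_pos":[0,-0.55,0],"twist":[0,0,0],"jaw":0.2},{"delta_pos":[0,-0.55,0],"twist":[0,0,0],"jaw":0.2},{"delta_pos":[0,-0.55,0],"twist":[0,0,0],"jaw":0.2}]' 80
python3 - <<'E'
from h import *
goal((439.5,255.7),160,0)
E
```

```text
time_s: 2.7
eef_pos: [439.2, 257.3, 9.8]
ee_rot: [0.706, -0.706, 0.039, -0.039]
force: [-4.0, -1.4, 12.9]
grip_width: 0.4
t 2.7 pos [439.2 257.3   9.8] toolx yaw deg -6.3 tool y [ 0.001  0.    -1.   ] grip 0.4 F [-4.  -1.4 12.9]
delta cm [  0.059 -15.024  -0.152] twist [0. 0. 0.]
```

```bash
python3 -m handwheel '[{"delta_pos":[0,-1,0],"twist":[0,0,0],"jaw":0.2},{"delta_pos":[0,-3,0],"twist":[0,0,0],"jaw":0.2},{"delta_pos":[0,-6,0],"twist":[0,0,0],"jaw":0.2},{"delta_pos":[0,-9,0],"twist":[0,0,0],"jaw":0.2},{"delta_pos":[0,-11,0],"twist":[0,0,0],"jaw":0.2},{"delta_pos":[0,-12,0],"twist":[0,0,0],"jaw":0.2},{"delta_pos":[0,-12,0],"twist":[0,0,0],"jaw":0.2},{"delta_pos":[0,-12,0],"twist":[0,0,0],"jaw":0.2},{"delta_pos":[0,-12,0],"twist":[0,0,0],"jaw":0.2},{"delta_pos":[0,-12,0],"twist":[0,0,0],"jaw":0.2}]' 80
python3 - <<'E'
from h import *
from rig import imaging
goal((501.2,-35.4),110,1.311)
c=imaging.capture("wrist");np.savez("pics/w3.npz",**c)
cv2.imwrite("pics/w3.png",c["frame"][:,:,::-1])
c=imaging.capture("scene");cv2.imwrite("pics/s3.png",c["frame"][:,:,::-1])
E
```

```text
time_s: 3.53
eef_pos: [438.2, 257.0, 127.3]
ee_rot: [-0.706, 0.706, -0.04, 0.038]
force: [0.1, 0.4, -3.3]
grip_width: 0.395
t 3.53 pos [438.2 257.  127.3] toolx yaw deg -6.31 tool y [-0.003 -0.001 -1.   ] grip 0.395 F [ 0.1  0.4 -3.3]
delta cm [  9.476   1.74  -28.369] twist [-0.003 -1.311 -0.002]
```

View pics/w3.png

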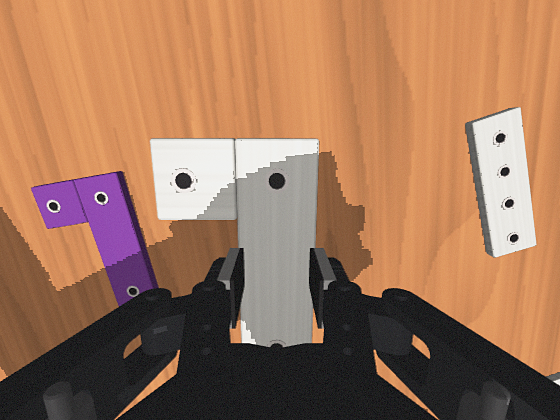

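View pics/s3.png

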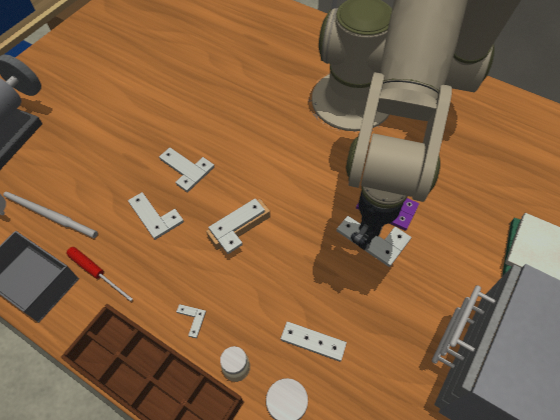

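```bash
cat > hand.py <<'E'
from h import *
from rig import telemetry
def inhand(c,px):  # px: list of (u,v, Lx,Ly) ; corners of top face
    R=cv2.Rodrigues(np.array(c["rvec"]))[0];t=np.array(c["tvec"])
    zs=[]
    for (u,v) in [(200,150),(300,150),(180,205),(290,200),(260,230)]:
        d=c["z_map"][v,u];X=R.T@(np.array([(u-c["cx"])/c["fx"]*d,(v-c["cy"])/c["fy"]*d,d])-t);zs.append(X)
    zs=np.array(zs);print("top z",zs[:,2].round(1));z=np.median(zs[:,2])
    W=np.array([unproj(c,u,v,z)[:2] for u,v,_,_ in px]);M=np.array([[a,b] for _,_,a,b in px],float)
    wc=W-W.mean(0);mc=M-M.mean(0)
    a=np.arctan2((mc[:,0]*wc[:,1]-mc[:,1]*wc[:,0]).sum(),(mc*wc).sum())
    Rr=np.array([[np.cos(a),-np.sin(a)],[np.sin(a),np.cos(a)]]);o=W.mean(0)-Rr@M.mean(0)
    print("resid",(M@Rr.T+o-W).round(2).tolist())
    s=telemetry.sense();T=Ro.from_quat(np.roll(s["ee_rot"],-1)).as_matrix();ya=np.arctan2(T[1,0],T[0,0])
    mid=o+Rr@[-45,0]; print("origin",o.round(1),"yaw",round(a,4),"mid",mid.round(1),"tcp",s["eef_pos"].round(1),"tool yaw",round(ya,4),"top z rel tcp",round(z-s["eef_pos"][2],1))
    print("mid - tcp in bracket axes",(Rr.T@(mid-s["eef_pos"][:2])).round(2),"yaw bracket-tool",round(np.mod(a-ya+np.pi,2*np.pi)-np.pi,4))
E
python3 - <<'E'
from hand import *
c=dict(np.load("pics/w3.npz"))
cv2.imwrite("pics/w3c.png",cv2.resize(c["frame"][120:270,130:340,::-1],None,fx=3.8,fy=3.8,interpolation=cv2.INTER_NEAREST))
inhand(c,[(150.5,139,20,60),(318.5,139,20,-20),(158,219.5,-20,60)])
E
```

```text
top z [128.3 127.9 128.1 127.9 128.2]
resid [[-0.66, 0.39], [0.81, -0.04], [-0.16, -0.36]]
origin [443.  300.2] yaw 1.4572 mid [437.9 255.5] tcp [438.5 257.1 127.8] tool yaw -0.11 top z rel tcp 0.3
mid - tcp in bracket axes [-1.67  0.43] yaw bracket-tool 1.5672
```

View pics/w3c.png

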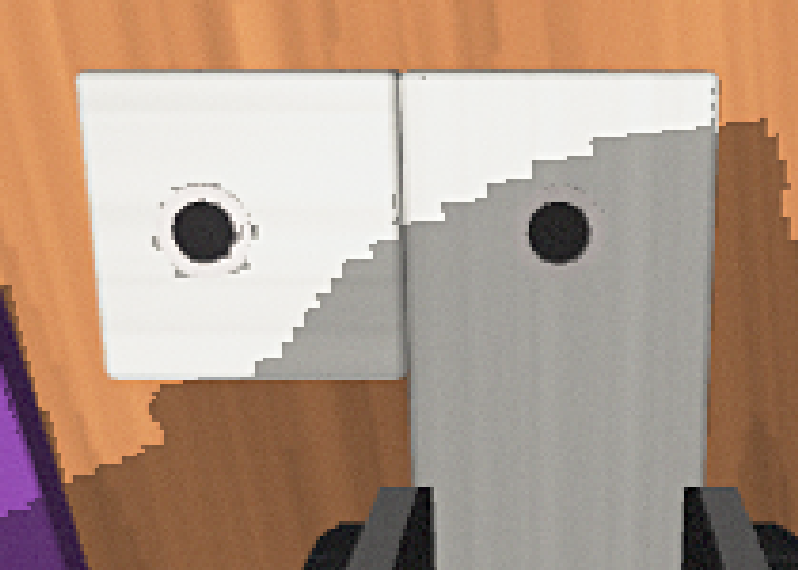

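Run:
```python
from h import *
c=dict(np.load("pics/w3.npz"))
R=cv2.Rodrigues(np.array(c["rvec"]))[0];t=np.array(c["tvec"])
print("cam",(-R.T@t).round(1),"fwd",R[2].round(2))
for v in range(246,335,8):
    row=[]
    for u in (210,216,222,228,233,237,241,245,250):
        d=c["z_map"][v,u];X=R.T@(np.array([(u-c["cx"])/c["fx"]*d,(v-c["cy"])/c["fy"]*d,d])-t);row.append(tuple(np.round(X-[438.5,257.1,127.8]).astype(int)) if d>0 else None)
    print(v,row)
cv2.imwrite("pics/w3d.png",cv2.resize(c["frame"][235:345,190:360,::-1],None,fx=4.7,fy=4.7,interpolation=cv2.INTER_NEAREST))
```

```text
cam [445.6 323.6 269.8] fwd [-0.03 -0.27 -0.96]
246 [(np.int64(-70), np.int64(-35), np.int64(-128)), (np.int64(-64), np.int64(-35), np.int64(-127)), (np.int64(-59), np.int64(-36), np.int64(-128)), (np.int64(-53), np.int64(-37), np.int64(-128)), (np.int64(-48), np.int64(-37), np.int64(-127)), (np.int64(-44), np.int64(-37), np.int64(-126)), (np.int64(-17), np.int64(12), np.int64(2)), (np.int64(-16), np.int64(12), np.int64(1)), (np.int64(-13), np.int64(12), np.int64(1))]
254 [(np.int64(-72), np.int64(-43), np.int64(-128)), (np.int64(-66), np.int64(-44), np.int64(-128)), (np.int64(-60), np.int64(-44), np.int64(-128)), (np.int64(-22), np.int64(13), np.int64(13)), (np.int64(-20), np.int64(13), np.int64(13)), (np.int64(-18), np.int64(12), np.int64(12)), (np.int64(-16), np.int64(12), np.int64(13)), (np.int64(-16), np.int64(7), np.int64(1)), (np.int64(-13), np.int64(7), np.int64(2))]
262 [(np.int64(-73), np.int64(-51), np.int64(-127)), (np.int64(-29), np.int64(10), np.int64(13)), (np.int64(-25), np.int64(10), np.int64(14)), (np.int64(-21), np.int64(13), np.int64(21)), (np.int64(-19), np.int64
[... 3181 characters left out ...]
64(75)), (np.int64(-12), np.int64(18), np.int64(74)), (np.int64(-19), np.int64(-8), np.int64(38)), (np.int64(-57), np.int64(-127), np.int64(-127)), (np.int64(-24), np.int64(-35), np.int64(1)), (np.int64(-22), np.int64(-35), np.int64(1)), (np.int64(-19), np.int64(-35), np.int64(3))]
334 [(np.int64(-16), np.int64(18), np.int64(77)), (np.int64(-14), np.int64(18), np.int64(77)), (np.int64(-12), np.int64(18), np.int64(78)), (np.int64(-11), np.int64(18), np.int64(77)), (np.int64(-64), np.int64(-139), np.int64(-130)), (np.int64(-59), np.int64(-138), np.int64(-128)), (np.int64(-25), np.int64(-40), np.int64(1)), (np.int64(-23), np.int64(-40), np.int64(2)), (np.int64(-20), np.int64(-40), np.int64(3))]
```

View pics/w3d.png

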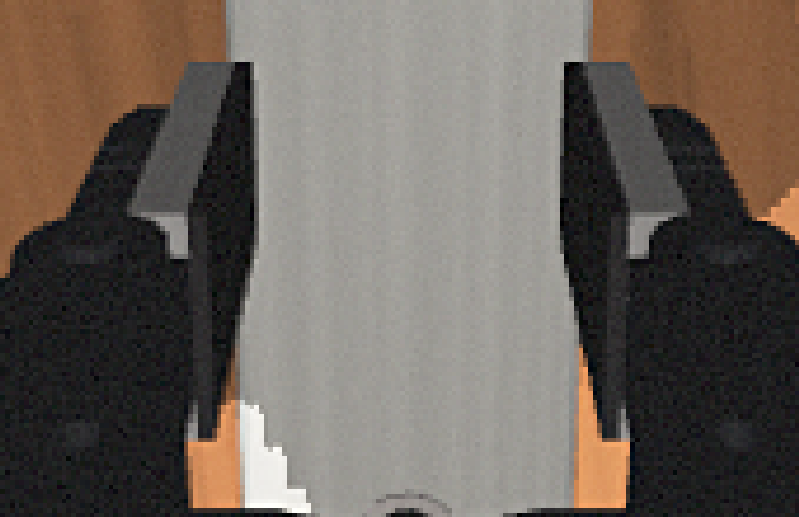

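```bash
python3 -m handwheel '[{"delta_pos":[0,4,0],"twist":[0,0,0],"jaw":0.2},{"delta_pos":[0,7,0],"twist":[0,0,0],"jaw":0.2},{"delta_pos":[0,9.5,0],"twist":[0,0,0],"jaw":0.2},{"delta_pos":[0,11,0],"twist":[0,0,0],"jaw":0.2},{"delta_pos":[0,11.8,0],"twist":[0,0,0],"jaw":0.2},{"delta_pos":[0,11.9,0],"twist":[0,0,0],"jaw":0.2},{"delta_pos":[0,11.9,0],"twist":[0,0,0],"jaw":0.2},{"delta_pos":[0,11.9,0],"twist":[0,0,0],"jaw":0.6},{"delta_pos":[0,11.9,0],"twist":[0,0,0],"jaw":0.6},{"delta_pos":[0,11.9,0],"twist":[0,0,0],"jaw":0.6}]' 30
python3 -c "
from h import *
goal((439.5,257),2)"
```

```text
time_s: 4.47
eef_pos: [439.3, 257.3, 10.1]
ee_rot: [0.706, -0.706, 0.039, -0.039]
force: [-1.0, -0.6, 1.1]
grip_width: 0.603
t 4.47 pos [439.3 257.3  10.1] toolx yaw deg -6.31 tool y [ 0.001  0.    -1.   ] grip 0.603 F [-1.  -0.6  1.1]
delta cm [ 0.024  0.809 -0.031] twist [0. 0. 0.]
```

```bash
python3 -m handwheel '[{"delta_pos":[0,0.2,0],"twist":[0,0,0],"jaw":0.6},{"delta_pos":[0,0.4,0],"twist":[0,0,0],"jaw":0.6},{"delta_pos":[0,0.5,0],"twist":[0,0,0],"jaw":0.6},{"delta_pos":[0,0.6,0],"twist":[0,0,0],"jaw":0.55},{"delta_pos":[0,0.6,0],"twist":[0,0,0],"jaw":0.55},{"delta_pos":[0,0.6,0],"twist":[0,0,0],"jaw":0.55},{"delta_pos":[0,0.6,0],"twist":[0,0,0],"jaw":0.55},{"delta_pos":[0,0.6,0],"twist":[0,0,0],"jaw":0.55},{"delta_pos":[0,0.6,0],"twist":[0,0,0],"jaw":0.55},{"delta_pos":[0,0.6,0],"twist":[0,0,0],"jaw":0.55}]' 30
python3 - <<'E'
from h import *
from rig import imaging
goal((439.5,257),2)
c=imaging.capture("wrist");cv2.imwrite("pics/w4.png",c["frame"][:,:,::-1])
E
```

```text
time_s: 5.3
eef_pos: [438.9, 257.2, 3.8]
ee_rot: [0.706, -0.706, 0.039, -0.039]
force: [-0.3, 0.9, 1.0]
grip_width: 0.554
t 5.3 pos [438.9 257.2   3.8] toolx yaw deg -6.3 tool y [ 0.  0. -1.] grip 0.554 F [-0.3  0.9  1. ]
delta cm [ 0.061  0.184 -0.018] twist [0. 0. 0.]
```

View pics/w4.png

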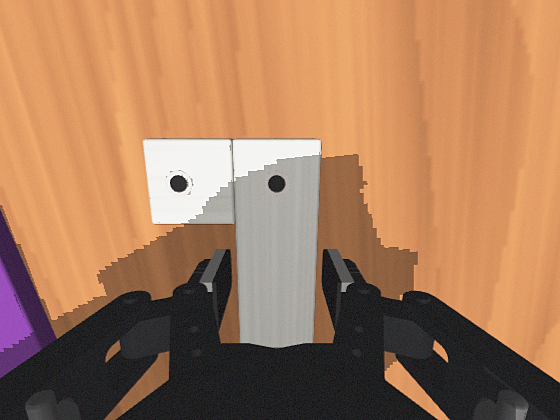

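```bash
python3 -m handwheel '[{"delta_pos":[0,0.1,0],"twist":[0,0,0],"jaw":0.55},{"delta_pos":[0,0.2,0],"twist":[0,0,0],"jaw":0.55},{"delta_pos":[0,0.3,0],"twist":[0,0,0],"jaw":0.55},{"delta_pos":[0,0.4,0],"twist":[0,0,0],"jaw":0.55},{"delta_pos":[0,0.4,0],"twist":[0,0,0],"jaw":0.55},{"delta_pos":[0,0.4,0],"twist":[0,0,0],"jaw":0.55},{"delta_pos":[0,0.4,0],"twist":[0,0,0],"jaw":0.55},{"delta_pos":[0,0.4,0],"twist":[0,0,0],"jaw":0.55},{"delta_pos":[0,0.4,0],"twist":[0,0,0],"jaw":0.55},{"delta_pos":[0,0.4,0],"twist":[0,0,0],"jaw":0.55}]' 30
```

```text
time_s: 6.18
eef_pos: [438.9, 257.2, -0.2]
ee_rot: [0.706, -0.706, 0.039, -0.039]
force: [0.3, 0.1, -0.5]
grip_width: 0.549
```

```bash
python3 -m handwheel '[{"delta_pos":[0,0,0],"twist":[0,0,0],"jaw":0.45},{"delta_pos":[0,0,0],"twist":[0,0,0],"jaw":0.35},{"delta_pos":[0,0,0],"twist":[0,0,0],"jaw":0.3},{"delta_pos":[0,0,0],"twist":[0,0,0],"jaw":0.3},{"delta_pos":[0,0,0],"twist":[0,0,0],"jaw":0.3},{"delta_pos":[0,0,0],"twist":[0,0,0],"jaw":0.3},{"delta_pos":[0,0,0],"twist":[0,0,0],"jaw":0.3},{"delta_pos":[0,0,0],"twist":[0,0,0],"jaw":0.3},{"delta_pos":[0,0,0],"twist":[0,0,0],"jaw":0.3},{"delta_pos":[0,0,0],"twist":[0,0,0],"jaw":0.3}]' 30
python3 - <<'E'
from h import *
from rig import imaging
c=imaging.capture("wrist")
cv2.imwrite("pics/w5.png",cv2.resize(c["frame"][235:345,190:360,::-1],None,fx=4.7,fy=4.7,interpolation=cv2.INTER_NEAREST))
E
```

```text
time_s: 7.02
eef_pos: [438.9, 257.2, 0.0]
ee_rot: [0.706, -0.706, 0.039, -0.039]
force: [-1.8, -0.9, 5.4]
grip_width: 0.46
```

View pics/w5.png

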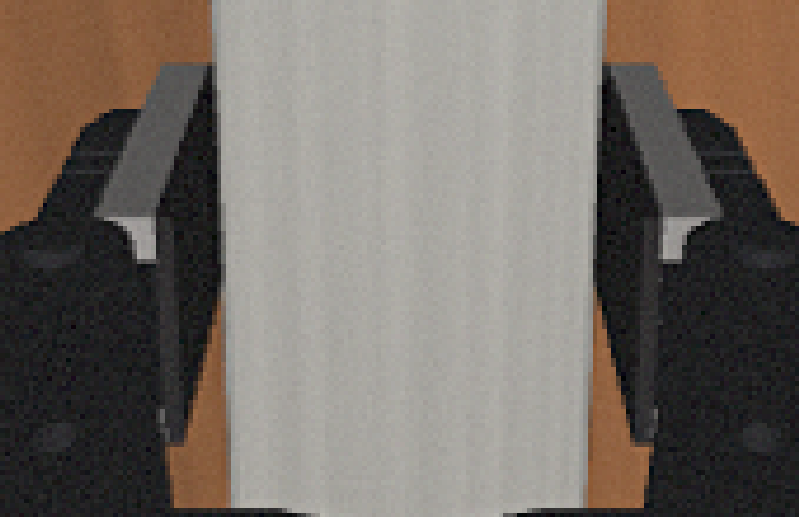

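```bash
python3 -m handwheel '[{"delta_pos":[0,-1,0],"twist":[0,0,0],"jaw":0.3},{"delta_pos":[0,-4,0],"twist":[0,0,0],"jaw":0.3},{"delta_pos":[0,-8,0],"twist":[0,0,0],"jaw":0.3},{"delta_pos":[1.5,-11,-4],"twist":[0,-0.12,0],"jaw":0.3},{"delta_pos":[3,-12,-8],"twist":[0,-0.24,0],"jaw":0.3},{"delta_pos":[4,-12,-11.5],"twist":[0,-0.36,0],"jaw":0.3},{"delta_pos":[5.2,-12,-15],"twist":[0,-0.48,0],"jaw":0.3},{"delta_pos":[6.3,-12,-18.5],"twist":[0,-0.6,0],"jaw":0.3},{"delta_pos":[7.4,-12,-22],"twist":[0,-0.72,0],"jaw":0.3},{"delta_pos":[8.4,-12,-25],"twist":[0,-0.84,0],"jaw":0.3}]' 40
python3 - <<'E'
from h import *
goal((501.2,-35.4),120,0.47)
E
```

```text
time_s: 7.9
eef_pos: [492.2, 11.4, 120.2]
ee_rot: [-0.668, 0.668, 0.232, -0.231]
force: [1.5, -0.2, -1.9]
grip_width: 0.454
t 7.9 pos [492.2  11.4 120.2] toolx yaw deg 38.22 tool y [ 0.  0. -1.] grip 0.454 F [ 1.5 -0.2 -1.9]
delta cm [-2.191  0.016 -4.236] twist [ 0.   -0.47 -0.  ]
```

```bash
python3 -m handwheel '[{"delta_pos":[-0.9,0,-1.5],"twist":[0,-0.12,0],"jaw":0.3},{"delta_pos":[-1.9,0,-3],"twist":[0,-0.24,0],"jaw":0.3},{"delta_pos":[-1.9,0,-3],"twist":[0,-0.36,0],"jaw":0.3},{"delta_pos":[-1.9,0,-3],"twist":[0,-0.471,0],"jaw":0.3},{"delta_pos":[-1.9,0,-3],"twist":[0,-0.471,0],"jaw":0.3},{"delta_pos":[-1.9,0,-3],"twist":[0,-0.471,0],"jaw":0.3},{"delta_pos":[-1.9,0,-3],"twist":[0,-0.471,0],"jaw":0.3},{"delta_pos":[-1.9,0,-3],"twist":[0,-0.471,0],"jaw":0.3},{"delta_pos":[-1.9,0,-3],"twist":[0,-0.471,0],"jaw":0.3},{"delta_pos":[-1.9,0,-3],"twist":[0,-0.471,0],"jaw":0.3}]' 40
python3 - <<'E'
from h import *
from rig import imaging
goal((501.2,-35.4),60,0)
c=imaging.capture("wrist");np.savez("pics/w6.npz",**c)
im=c["frame"].copy()
q=np.array([543.19,-51.71,-.37])
cv2.polylines(im,[np.round(proj(c,np.c_[place(q),np.full(6,42.)])*16).astype(int)],True,(255,0,0),1,shift=4)
cv2.imwrite("pics/w6.png",im[:,:,::-1])
E
```

```text
time_s: 8.73
eef_pos: [495.8, -22.1, 119.8]
ee_rot: [0.597, -0.597, -0.379, 0.379]
force: [-0.1, 0.3, -1.9]
grip_width: 0.456
t 8.73 pos [495.8 -22.1 119.8] toolx yaw deg 64.86 tool y [-0. -0. -1.] grip 0.456 F [-0.1  0.3 -1.9]
delta cm [-0.978  5.978 -1.057] twist [0. 0. 0.]
```

View pics/w6.png

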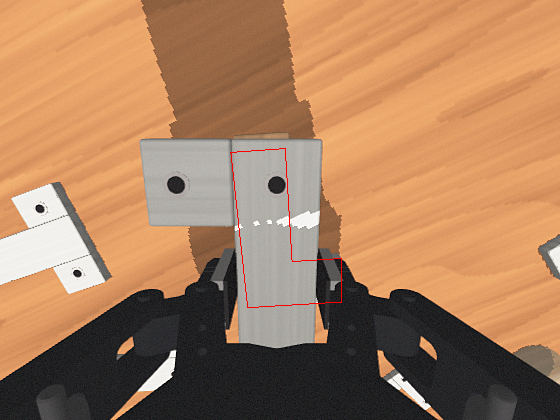

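Run:
```python
from hand import *
c=dict(np.load("pics/w6.npz"))
cv2.imwrite("pics/w6c.png",cv2.resize(c["frame"][120:270,130:340,::-1],None,fx=3.8,fy=3.8,interpolation=cv2.INTER_NEAREST))
inhand(c,[(140.5,138.5,20,60),(321.8,138.5,20,-20),(149,226,-20,60)])
```

```text
top z [132.  131.9 131.8 131.9 131.8]
resid [[-0.6, -0.78], [0.41, 1.06], [0.19, -0.27]]
origin [455.5  -3. ] yaw 2.7008 mid [496.2 -22.2] tcp [495.8 -22.1 119.8] tool yaw 1.1322 top z rel tcp 12.1
mid - tcp in bracket axes [-0.43 -0.13] yaw bracket-tool 1.5686
```

View pics/w6c.png

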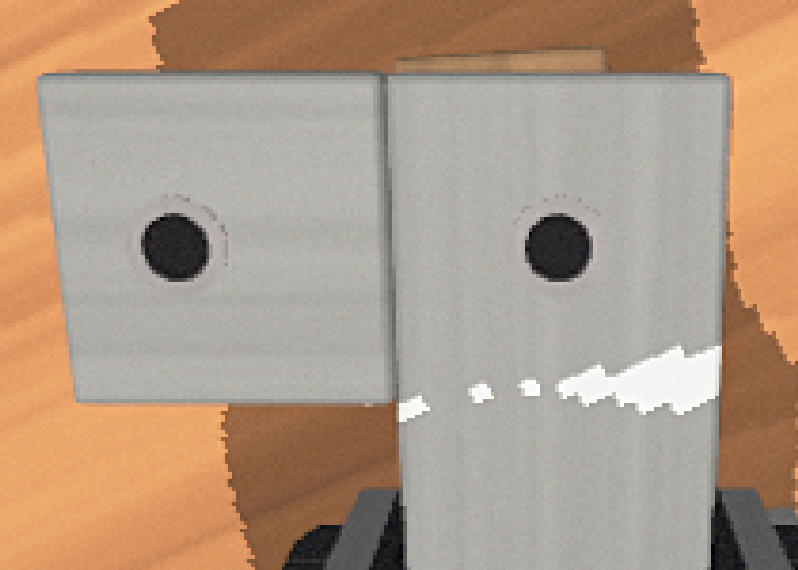

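```bash
python3 -m handwheel '[{"delta_pos":[-0.98,0.5,-0.99],"twist":[0,-0.069,0],"jaw":0.3},{"delta_pos":[-0.98,2,-0.99],"twist":[0,-0.069,0],"jaw":0.3},{"delta_pos":[-0.98,4,-0.99],"twist":[0,-0.069,0],"jaw":0.3},{"delta_pos":[-0.98,5.2,-0.99],"twist":[0,-0.069,0],"jaw":0.3},{"delta_pos":[-0.98,6,-0.99],"twist":[0,-0.069,0],"jaw":0.3},{"delta_pos":[-0.98,6.5,-0.99],"twist":[0,-0.069,0],"jaw":0.3},{"delta_pos":[-0.98,6.8,-0.99],"twist":[0,-0.069,0],"jaw":0.3},{"delta_pos":[-0.98,6.8,-0.99],"twist":[0,-0.069,0],"jaw":0.3},{"delta_pos":[-0.98,6.8,-0.99],"twist":[0,-0.069,0],"jaw":0.3},{"delta_pos":[-0.98,6.8,-0.99],"twist":[0,-0.069,0],"jaw":0.3}]' 40
python3 - <<'E'
from h import *
from rig import imaging
goal((501.2,-35.4),42,0)
c=imaging.capture("wrist");np.savez("pics/w7.npz",**c)
im=c["frame"].copy()
q=np.array([543.19,-51.71,-.37])
cv2.polylines(im,[np.round(proj(c,np.c_[place(q),np.full(6,42.)])*16).astype(int)],True,(255,0,0),1,shift=4)
cv2.imwrite("pics/w7.png",im[:,:,::-1])
E
```

```text
time_s: 9.62
eef_pos: [501.0, -35.4, 52.4]
ee_rot: [-0.583, 0.584, 0.4, -0.4]
force: [0.2, -0.2, -1.8]
grip_width: 0.452
t 9.62 pos [501.  -35.4  52.4] toolx yaw deg 68.85 tool y [ 0.001 -0.    -1.   ] grip 0.452 F [ 0.2 -0.2 -1.8]
delta cm [ 0.004  1.041 -0.018] twist [0. 0. 0.]
```

View pics/w7.png

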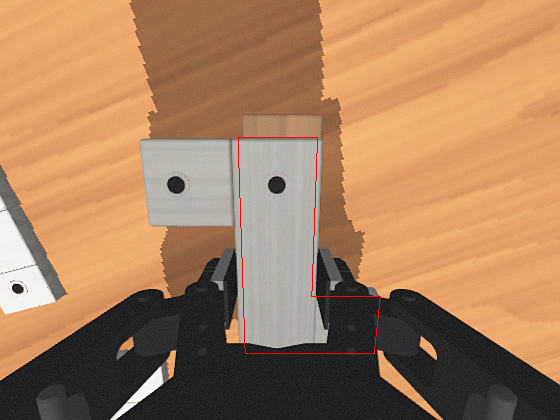

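```bash
python3 -m handwheel '[{"delta_pos":[0,0.2,0],"twist":[0,0,0],"jaw":0.3},{"delta_pos":[0,0.4,0],"twist":[0,0,0],"jaw":0.3},{"delta_pos":[0,0.55,0],"twist":[0,0,0],"jaw":0.3},{"delta_pos":[0,0.7,0],"twist":[0,0,0],"jaw":0.3},{"delta_pos":[0,0.8,0],"twist":[0,0,0],"jaw":0.3},{"delta_pos":[0,0.9,0],"twist":[0,0,0],"jaw":0.3},{"delta_pos":[0,1.0,0],"twist":[0,0,0],"jaw":0.3},{"delta_pos":[0,1.0,0],"twist":[0,0,0],"jaw":0.3},{"delta_pos":[0,1.0,0],"twist":[0,0,0],"jaw":0.3},{"delta_pos":[0,1.0,0],"twist":[0,0,0],"jaw":0.3}]' 40
```

```text
time_s: 10.5
eef_pos: [500.7, -35.3, 42.1]
ee_rot: [-0.583, 0.583, 0.4, -0.4]
force: [-2.8, 0.4, 4.9]
grip_width: 0.452
```

```bash
python3 -m handwheel '[{"delta_pos":[0,-0.05,0],"twist":[0,0,0],"jaw":0.45},{"delta_pos":[0,-0.05,0],"twist":[0,0,0],"jaw":0.5},{"delta_pos":[0,-0.05,0],"twist":[0,0,0],"jaw":0.6},{"delta_pos":[0,-0.05,0],"twist":[0,0,0],"jaw":0.7},{"delta_pos":[0,-0.05,0],"twist":[0,0,0],"jaw":0.7},{"delta_pos":[0,-1,0],"twist":[0,0,0],"jaw":0.7},{"delta_pos":[0,-3,0],"twist":[0,0,0],"jaw":0.8},{"delta_pos":[0,-6,0],"twist":[0,0,0],"jaw":1},{"delta_pos":[0,-10,0],"twist":[0,0,0],"jaw":1},{"delta_pos":[0,-10,0],"twist":[0,0,0],"jaw":1}]' 40
python3 - <<'E'
from h import *
from rig import imaging
goal((593,-234),140,-.353-1.201)
c=imaging.capture("wrist");np.savez("pics/w8.npz",**c)
im=c["frame"].copy()
cv2.imwrite("pics/w8.png",im[:,:,::-1])
E
```

```text
time_s: 11.33
eef_pos: [503.6, -36.1, 149.0]
ee_rot: [-0.58, 0.587, 0.402, -0.397]
force: [0.3, -0.6, 1.4]
grip_width: 1.002
t 11.33 pos [503.6 -36.1 149. ] toolx yaw deg 68.87 tool y [ 0.011 -0.004 -1.   ] grip 1.002 F [ 0.3 -0.6  1.4]
delta cm [-15.239   1.072 -15.466] twist [-1.000e-03  1.554e+00  1.800e-02]
```

View pics/w8.png

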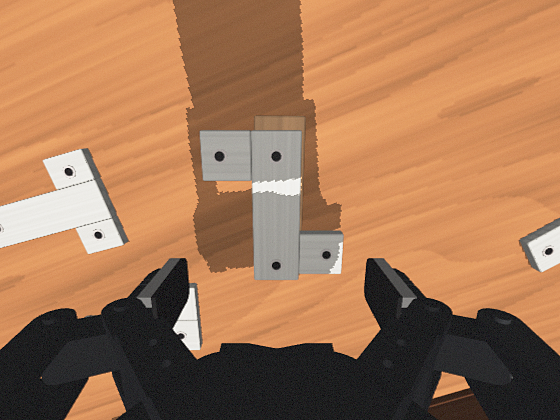

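```bash
python3 -m handwheel '[{"delta_pos":[-2,0,-2],"twist":[0,0.12,0],"jaw":1},{"delta_pos":[-4,0,-4],"twist":[0,0.24,0],"jaw":1},{"delta_pos":[-6,0,-6],"twist":[0,0.36,0],"jaw":1},{"delta_pos":[-8,0,-8],"twist":[0,0.48,0],"jaw":1},{"delta_pos":[-10,0,-10],"twist":[0,0.6,0],"jaw":1},{"delta_pos":[-12,0.5,-12],"twist":[0,0.72,0],"jaw":1},{"delta_pos":[-14,1,-14],"twist":[0,0.84,0],"jaw":1},{"delta_pos":[-15.2,1,-15.5],"twist":[0,0.96,0],"jaw":1},{"delta_pos":[-15.2,1,-15.5],"twist":[0,1.08,0],"jaw":1},{"delta_pos":[-15.2,1,-15.5],"twist":[0,1.2,0],"jaw":1}]' 40
python3 - <<'E'
from h import *
from rig import telemetry
s=telemetry.sense();R=Ro.from_quat(np.roll(s["ee_rot"],-1)).as_matrix()
goal((593,-234),110,-.353-np.arctan2(R[1,0],R[0,0]))
E
```

```text
time_s: 12.22
eef_pos: [590.1, -233.8, 130.4]
ee_rot: [0.707, -0.707, 0.003, -0.001]
force: [0.0, 0.1, 0.7]
grip_width: 0.998
t 12.22 pos [ 590.1 -233.8  130.4] toolx yaw deg -0.32 tool y [-0.002  0.001 -1.   ] grip 0.998 F [0.  0.1 0.7]
delta cm [ 0.297  2.04  -0.017] twist [ 0.001  0.347 -0.   ]
```

```bash
python3 -m handwheel '[{"delta_pos":[0.3,0,0],"twist":[0,0.12,0],"jaw":1},{"delta_pos":[0.3,1,0],"twist":[0,0.24,0],"jaw":1},{"delta_pos":[0.3,2,0],"twist":[0,0.35,0],"jaw":1},{"delta_pos":[0.3,2,0],"twist":[0,0.35,0],"jaw":1},{"delta_pos":[0.3,2,0],"twist":[0,0.35,0],"jaw":1},{"delta_pos":[0.3,2,0],"twist":[0,0.35,0],"jaw":1},{"delta_pos":[0.3,2,0],"twist":[0,0.35,0],"jaw":1},{"delta_pos":[0.3,2,0],"twist":[0,0.35,0],"jaw":1},{"delta_pos":[0.3,2,0],"twist":[0,0.35,0],"jaw":1},{"delta_pos":[0.3,2,0],"twist":[0,0.35,0],"jaw":1}]' 40
python3 - <<'E'
from h import *
from rig import telemetry,imaging
s=telemetry.sense();R=Ro.from_quat(np.roll(s["ee_rot"],-1)).as_matrix()
goal((593,-234),0,-.353-np.arctan2(R[1,0],R[0,0]))
c=imaging.capture("wrist");np.savez("pics/w9.npz",**c)
im=c["frame"].copy()
q=np.array([608.536,-191.805,1.218])
cv2.polylines(im,[np.round(proj(c,np.c_[place(q),np.full(6,12.)])*16).astype(int)],True,(255,0,0),1,shift=4)
cv2.imwrite("pics/w9.png",im[:,:,::-1])
E
```

```text
time_s: 13.05
eef_pos: [593.4, -233.0, 112.0]
ee_rot: [-0.696, 0.696, -0.122, 0.122]
force: [0.3, -0.1, 0.0]
grip_width: 0.998
t 13.05 pos [ 593.4 -233.   112. ] toolx yaw deg -19.93 tool y [ 0. -0. -1.] grip 0.998 F [ 0.3 -0.1  0. ]
delta cm [-4.00e-03  1.12e+01 -1.06e-01] twist [-0.     0.005  0.   ]
```

View pics/w9.png

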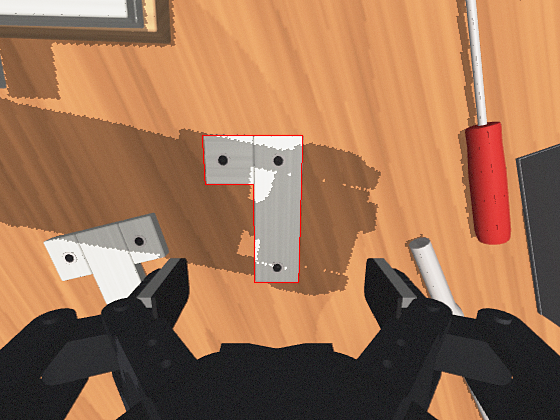

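```bash
python3 -m handwheel '[{"delta_pos":[0,3,-0.1],"twist":[0,0,0],"jaw":0.75},{"delta_pos":[0,6,-0.1],"twist":[0,0,0],"jaw":0.75},{"delta_pos":[0,8,-0.1],"twist":[0,0,0],"jaw":0.7},{"delta_pos":[0,9.5,-0.1],"twist":[0,0,0],"jaw":0.65},{"delta_pos":[0,10.5,-0.1],"twist":[0,0,0],"jaw":0.6},{"delta_pos":[0,11,-0.1],"twist":[0,0,0],"jaw":0.57},{"delta_pos":[0,11.2,-0.1],"twist":[0,0,0],"jaw":0.57},{"delta_pos":[0,11.2,-0.1],"twist":[0,0,0],"jaw":0.57},{"delta_pos":[0,11.2,-0.1],"twist":[0,0,0],"jaw":0.57},{"delta_pos":[0,11.2,-0.1],"twist":[0,0,0],"jaw":0.57}]' 30
```

```text
time_s: 13.93
eef_pos: [593.5, -234.2, 0.8]
ee_rot: [-0.696, 0.697, -0.122, 0.123]
force: [0.3, -0.7, 0.2]
grip_width: 0.572
```

```bash
python3 -m handwheel '[{"delta_pos":[0,0.05,0],"twist":[0,0,0],"jaw":0.5},{"delta_pos":[0,0.05,0],"twist":[0,0,0],"jaw":0.4},{"delta_pos":[0,0.05,0],"twist":[0,0,0],"jaw":0.3},{"delta_pos":[0,0.05,0],"twist":[0,0,0],"jaw":0.3},{"delta_pos":[0,0.05,0],"twist":[0,0,0],"jaw":0.3},{"delta_pos":[0,0.05,0],"twist":[0,0,0],"jaw":0.3},{"delta_pos":[0,0.05,0],"twist":[0,0,0],"jaw":0.3},{"delta_pos":[0,0.05,0],"twist":[0,0,0],"jaw":0.3},{"delta_pos":[0,0.05,0],"twist":[0,0,0],"jaw":0.3},{"delta_pos":[0,0.05,0],"twist":[0,0,0],"jaw":0.3}]' 30
```

```text
time_s: 14.77
eef_pos: [593.5, -234.2, 0.1]
ee_rot: [-0.696, 0.697, -0.122, 0.123]
force: [-0.7, 0.8, 5.2]
grip_width: 0.459
```

```bash
python3 -m handwheel '[{"delta_pos":[0,-1,0],"twist":[0,0,0],"jaw":0.3},{"delta_pos":[0,-4,0],"twist":[0,0,0],"jaw":0.3},{"delta_pos":[0,-8,0],"twist":[0,0.12,0],"jaw":0.3},{"delta_pos":[0,-12,0],"twist":[0,0.24,0],"jaw":0.3},{"delta_pos":[0,-14,0],"twist":[0,0.36,0],"jaw":0.3},{"delta_pos":[0,-14,0],"twist":[0,0.48,0],"jaw":0.3},{"delta_pos":[0,-14,0],"twist":[0,0.6,0],"jaw":0.3},{"delta_pos":[0,-14,0],"twist":[0,0.72,0],"jaw":0.3},{"delta_pos":[0,-14,0],"twist":[0,0.84,0],"jaw":0.3},{"delta_pos":[0,-14,0],"twist":[0,0.96,0],"jaw":0.3}]' 40
python3 - <<'E'
from h import *
from rig import telemetry,imaging
s=telemetry.sense();R=Ro.from_quat(np.roll(s["ee_rot"],-1)).as_matrix()
goal((501.2,-35.4),140,-1.941-np.arctan2(R[1,0],R[0,0]))
c=imaging.capture("top");np.savez("pics/top2.npz",**c)
im=c["frame"]
cv2.imwrite("pics/top2.png",cv2.resize(im[90:240,230:470,::-1],None,fx=3.3,fy=3.3))
E
```

```text
time_s: 15.6
eef_pos: [592.6, -233.6, 139.3]
ee_rot: [-0.56, 0.56, -0.432, 0.432]
force: [0.4, -0.3, -2.6]
grip_width: 0.453
t 15.6 pos [ 592.6 -233.6  139.3] toolx yaw deg -75.3 tool y [-0.001  0.001 -1.   ] grip 0.453 F [ 0.4 -0.3 -2.6]
delta cm [-21.495  -0.052  -3.812] twist [0.    0.627 0.001]
```

View pics/top2.png

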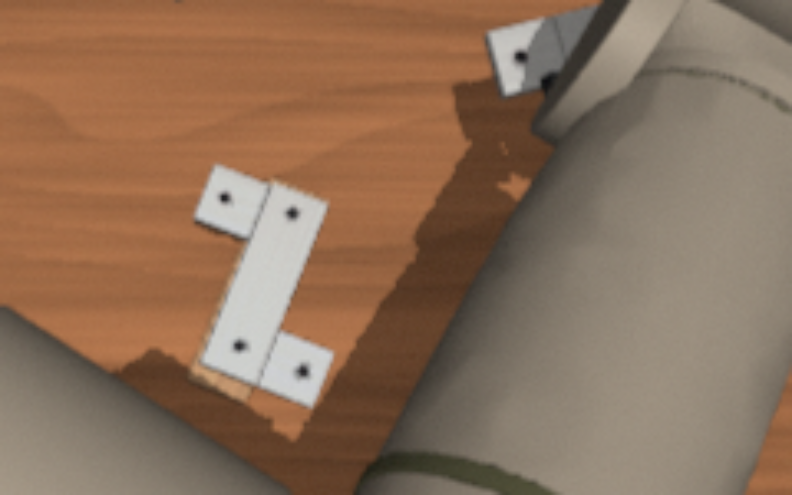

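Run:
```python
from h import *
c=dict(np.load("pics/top2.npz"))
hsv=cv2.cvtColor(c["frame"],cv2.COLOR_RGB2HSV)
mask=((hsv[...,1]<70)&(hsv[...,2]>120)).astype(np.uint8)
mask=cv2.morphologyEx(mask,cv2.MORPH_CLOSE,np.ones((5,5)))
mask[:,335:]=0;mask[:,:280]=0;mask[220:]=0
q0=[543.19-90*np.cos(.37),-51.71+90*np.sin(.37),np.pi-.37]
q,f,ar=fit(c,mask,54,q0);print(np.round(q0,2),q.round(3),f,ar)
r=q[:2]+45*-np.array([np.cos(q[2]),np.sin(q[2])]);print("mid",r.round(1))
b=np.array([543.19,-51.71,-.37]);d=q[:2]-b[:2];print("A in base",(np.array([[np.cos(b[2]),np.sin(b[2])],[-np.sin(b[2]),np.cos(b[2])]])@d).round(1))
im=c["frame"].copy()
for Q,z in((q,54.),(b,42.)):cv2.polylines(im,[np.round(proj(c,np.c_[place(Q),np.full(6,z)])*16).astype(int)],True,(255,0,0),1,shift=4)
cv2.imwrite("pics/fit2.png",cv2.resize(im[130:220,270:350,::-1],None,fx=6,fy=6))
```

```text
[459.28 -19.16   2.77] [458.357 -19.598   2.784] 390.7421875 1810
mid [500.5 -35.3]
A in base [-90.7  -0.7]
```

View pics/fit2.png

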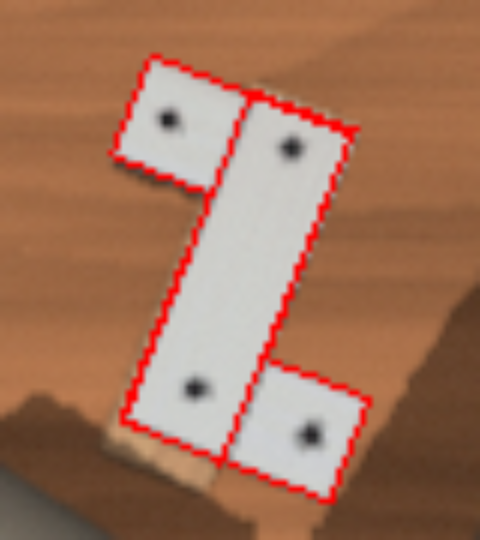

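```bash
python3 -m handwheel '[{"delta_pos":[-2,0,-0.4],"twist":[0,0.11,0],"jaw":0.3},{"delta_pos":[-5,0,-0.9],"twist":[0,0.22,0],"jaw":0.3},{"delta_pos":[-8,0,-1.4],"twist":[0,0.33,0],"jaw":0.3},{"delta_pos":[-11,0,-2],"twist":[0,0.44,0],"jaw":0.3},{"delta_pos":[-14,0,-2.5],"twist":[0,0.55,0],"jaw":0.3},{"delta_pos":[-17,0,-3],"twist":[0,0.627,0],"jaw":0.3},{"delta_pos":[-20,0,-3.6],"twist":[0,0.627,0],"jaw":0.3},{"delta_pos":[-21.5,0,-3.8],"twist":[0,0.627,0],"jaw":0.3},{"delta_pos":[-21.5,0,-3.8],"twist":[0,0.627,0],"jaw":0.3},{"delta_pos":[-21.5,0,-3.8],"twist":[0,0.627,0],"jaw":0.3}]' 40
python3 - <<'E'
from hand import *
from rig import telemetry,imaging
s=telemetry.sense();R=Ro.from_quat(np.roll(s["ee_rot"],-1)).as_matrix()
goal((501,-35.4),64,-1.938-np.arctan2(R[1,0],R[0,0]))
c=imaging.capture("wrist");np.savez("pics/w10.npz",**c)
cv2.imwrite("pics/w10.png",c["frame"][:,:,::-1])
inhand(c,[(140.5,138.5,20,60),(321.8,138.5,20,-20),(149,226,-20,60)])
E
```

```text
time_s: 16.48
eef_pos: [500.8, -36.1, 139.6]
ee_rot: [-0.402, 0.402, -0.582, 0.582]
force: [0.3, -1.5, -2.2]
grip_width: 0.457
t 16.48 pos [500.8 -36.1 139.6] toolx yaw deg -110.72 tool y [ 0.001 -0.    -1.   ] grip 0.457 F [ 0.3 -1.5 -2.2]
delta cm [-0.077  7.564 -0.01 ] twist [-0.     0.005 -0.   ]
top z [150.9 151.9 150.6 151.4 151.2]
resid [[0.46, 0.76], [-0.3, -0.88], [-0.16, 0.13]]
origin [541.5 -52.5] yaw -0.3638 mid [499.4 -36.5] tcp [501.  -36.8 139.6] tool yaw -1.934 top z rel tcp 11.7
mid - tcp in bracket axes [-1.64 -0.33] yaw bracket-tool 1.5701
```

View pics/w10.png

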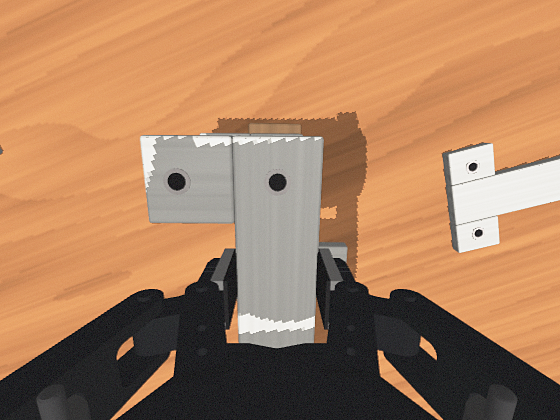

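```bash
python3 -m handwheel '[{"delta_pos":[-0.07,1,0.05],"twist":[0,0,0],"jaw":0.3},{"delta_pos":[-0.07,3,0.05],"twist":[0,0,0],"jaw":0.3},{"delta_pos":[-0.07,5,0.05],"twist":[0,0,0],"jaw":0.3},{"delta_pos":[-0.07,6.2,0.05],"twist":[0,0,0],"jaw":0.3},{"delta_pos":[-0.07,7,0.05],"twist":[0,0,0],"jaw":0.3},{"delta_pos":[-0.07,7.4,0.05],"twist":[0,0,0],"jaw":0.3},{"delta_pos":[-0.07,7.6,0.05],"twist":[0,0,0],"jaw":0.3},{"delta_pos":[-0.07,7.6,0.05],"twist":[0,0,0],"jaw":0.3},{"delta_pos":[-0.07,7.6,0.05],"twist":[0,0,0],"jaw":0.3},{"delta_pos":[-0.07,7.6,0.05],"twist":[0,0,0],"jaw":0.3}]' 40
python3 - <<'E'
from h import *
from rig import telemetry,imaging
s=telemetry.sense();R=Ro.from_quat(np.roll(s["ee_rot"],-1)).as_matrix()
goal((501,-35.4),54,-1.938-np.arctan2(R[1,0],R[0,0]))
E
```

```text
time_s: 17.37
eef_pos: [501.7, -35.8, 63.9]
ee_rot: [-0.401, 0.401, -0.582, 0.583]
force: [-0.2, -0.4, -2.3]
grip_width: 0.451
t 17.37 pos [501.7 -35.8  63.9] toolx yaw deg -110.89 tool y [ 0.001 -0.    -1.   ] grip 0.451 F [-0.2 -0.4 -2.3]
delta cm [-0.015  0.991 -0.078] twist [ 0.     0.003 -0.   ]
```

```bash
python3 -m handwheel '[{"delta_pos":[0,0.2,0],"twist":[0,0,0],"jaw":0.3},{"delta_pos":[0,0.4,0],"twist":[0,0,0],"jaw":0.3},{"delta_pos":[0,0.55,0],"twist":[0,0,0],"jaw":0.3},{"delta_pos":[0,0.7,0],"twist":[0,0,0],"jaw":0.3},{"delta_pos":[0,0.8,0],"twist":[0,0,0],"jaw":0.3},{"delta_pos":[0,0.88,0],"twist":[0,0,0],"jaw":0.3},{"delta_pos":[0,0.96,0],"twist":[0,0,0],"jaw":0.3},{"delta_pos":[0,0.98,0],"twist":[0,0,0],"jaw":0.3},{"delta_pos":[0,0.98,0],"twist":[0,0,0],"jaw":0.3},{"delta_pos":[0,0.98,0],"twist":[0,0,0],"jaw":0.3}]' 40
```

```text
time_s: 18.2
eef_pos: [501.2, -35.6, 54.2]
ee_rot: [-0.401, 0.401, -0.582, 0.582]
force: [-3.6, 0.7, 7.3]
grip_width: 0.46
```

Contact at the expected height; release and retreat upward.

```bash
python3 -m handwheel '[{"delta_pos":[0,-0.05,0],"twist":[0,0,0],"jaw":0.45},{"delta_pos":[0,-0.05,0],"twist":[0,0,0],"jaw":0.5},{"delta_pos":[0,-0.05,0],"twist":[0,0,0],"jaw":0.6},{"delta_pos":[0,-0.05,0],"twist":[0,0,0],"jaw":0.7},{"delta_pos":[0,-0.05,0],"twist":[0,0,0],"jaw":0.7},{"delta_pos":[0,-1,0],"twist":[0,0,0],"jaw":0.7},{"delta_pos":[0,-3,0],"twist":[0,0,0],"jaw":0.8},{"delta_pos":[0,-6,0],"twist":[0,0,0],"jaw":1},{"delta_pos":[0,-9,0],"twist":[0,0,0],"jaw":1},{"delta_pos":[0,-12,0],"twist":[0,0,0],"jaw":1}]' 40
python3 -m handwheel '[{"delta_pos":[3,-2,0],"twist":[0,0,0],"jaw":1},{"delta_pos":[6,-4,0],"twist":[0,0,0],"jaw":1},{"delta_pos":[9,-5,0],"twist":[0,0,0],"jaw":1},{"delta_pos":[12,-5,0],"twist":[0,0,0],"jaw":1},{"delta_pos":[15,-5,0],"twist":[0,0,0],"jaw":1},{"delta_pos":[18,-5,0],"twist":[0,0,0],"jaw":1},{"delta_pos":[21,-5,0],"twist":[0,0,0],"jaw":1},{"delta_pos":[24,-5,0],"twist":[0,0,0],"jaw":1},{"delta_pos":[24,-5,0],"twist":[0,0,0],"jaw":1},{"delta_pos":[24,-5,0],"twist":[0,0,0],"jaw":1}]'
python3 - <<'E'
from h import *
from rig import telemetry,imaging
c=imaging.capture("top");np.savez("pics/top3.npz",**c)
hsv=cv2.cvtColor(c["frame"],cv2.COLOR_RGB2HSV)
mask=((hsv[...,1]<70)&(hsv[...,2]>120)).astype(np.uint8)
mask=cv2.morphologyEx(mask,cv2.MORPH_CLOSE,np.ones((5,5)))
mask[:,345:]=0;mask[:,:280]=0;mask[225:]=0
b=np.array([543.19,-51.71,-.37])
q,f,ar=fit(c,mask,66,b);print(q.round(3),f,ar)
im=c["frame"].copy();cv2.imwrite("pics/top3.png",im[:,:,::-1])
cv2.polylines(im,[np.round(proj(c,np.c_[place(q),np.full(6,66.)])*16).astype(int)],True,(255,0,0),1,shift=4)
cv2.imwrite("pics/fit3.png",cv2.resize(im[130:220,270:350,::-1],None,fx=6,fy=6))
c2=imaging.capture("scene");cv2.imwrite("pics/s4.png",cv2.resize(c2["frame"][130:330,120:420,::-1],None,fx=2.6,fy=2.6))
R=cv2.Rodrigues(c["rvec"])[0]
for X in ([501,-35.4,66],[525,-45,66],[475,-25,66],[559,-15,66],[445,-57,54]):
    u,v=proj(c,[X])[0].round().astype(int);d=c["z_map"][v,u];P=R.T@(np.array([(u-c["cx"])/c["fx"]*d,(v-c["cy"])/c["fy"]*d,d])-c["tvec"]);print(X,P.round(1))
E
```

```text
time_s: 19.03
eef_pos: [501.0, -35.5, 175.6]
ee_rot: [-0.401, 0.401, -0.582, 0.582]
force: [0.1, 0.6, 1.2]
grip_width: 0.997
time_s: 19.87
eef_pos: [415.2, -260.7, 224.0]
ee_rot: [-0.4, 0.4, -0.583, 0.583]
force: [-0.0, 0.4, -0.1]
grip_width: 1.0
[ 5.42297e+02 -5.23450e+01 -3.67000e-01] 432.71875 1885
[501, -35.4, 66] [502.6 -36.3  62. ]
[525, -45, 66] [526.5 -44.6  62.9]
[475, -25, 66] [476.1 -25.6  64.6]
[559, -15, 66] [558.1 -16.   66.9]
[445, -57, 54] [445.  -56.9  53.7]
```

View pics/fit3.png

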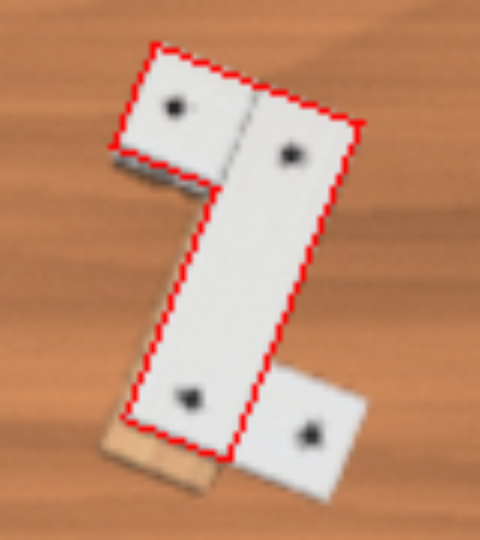

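View pics/s4.png

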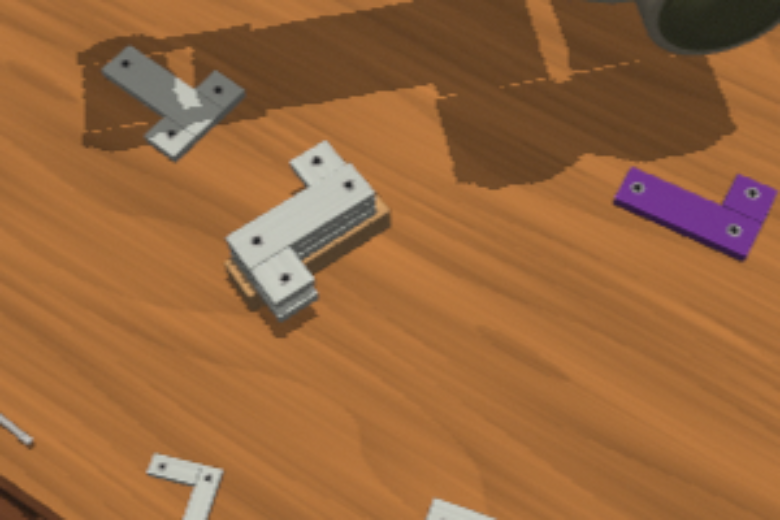

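```bash
python3 -c "
from rig import ctrl,telemetry
print(ctrl.finish_job(),telemetry.sense()['time_s'])"
```

```text
the job is handed in; nothing more can be done
the job is handed in; nothing more can be done
```

I piled both loose large L brackets on the first one, each turned half a turn against the one beneath it, and handed the job in at about 20 s. The hand-in gives no verdict.

**First bracket placed:** measured from the top camera, it sat at (-90.7, -0.7) mm in the base bracket's axes, against a target of (-90, 0). It was turned about 180.7°.

**Second bracket placed:** the top view put its origin about 1 mm from the base bracket's start position and its yaw within 0.01 rad of the base's. The scene view showed three brackets stacked squarely, with the feet on alternate sides and ends.

**Base bracket:** it showed no visible shift in the check after the first placing, but I did not measure its position again at the end. The arm was clear of everything at hand-in.

- **Bad first grasp:** the first grips on the left-hand bracket were too high and held only its top edge. I set it back down and gripped it lower; both brackets were then carried with the fingertips level with the underside.
- **Depth readings:** over the top of the pile the camera read 62 to 67 mm where 66 mm was expected. I took this as sensor noise, because the gripper made contact at the right height (54 mm) and the pictures show the pile level.

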